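# Clamp the glued peg strip and hold the pressure

### The arm

A 6-joint arm with a two-finger parallel gripper is mounted at the origin on the work surface. World frame = base frame: x ahead of the robot, y to its left, z up, the work surface at z = 0. Lengths are in mm, angles in rad, forces in N, time in s.
With the tool pointing down it reaches from about 300 to 750 mm from the base axis. Payload 8.5 kg.
Tool frame: the origin (TCP) lies where the fingers leave the gripper's body, on its centre line; the fingertips stand 73 mm ahead of it and the grasp point (between the pads) lies 54 mm ahead of it; z points along the fingers, y is the line along which they close (so a half turn about z gives the same grasp; the last joint's range is limited). The gripper opens to 85 mm and grips with 20 to 120 N. Pads are 22 mm wide; open, the fingers measure 114 mm over their backs; the gripper's body (76 mm by 85 mm) begins 54 mm behind the grasp point. The pads swing forward as they close: fully open they stand 13 mm farther back than shut.
Start: joints at [-0.215, 0.381, 1.297, -0, 1.464, -0.215], TCP at [549.983, 0.001, 303.922] pointing down, gripper open.
Joint ranges: [-3.11, 3.11], [-0.89, 2.33], [0.22, 2.48], [-1.42, 4.56], [0.17, 2.85], [-2.88, 2.88]. Speed limits (rad/s): [2.39, 2.39, 3.14, 3.14, 3.14, 3.14].

### API

Orientations are given as a unit quaternion [w, x, y, z].
In Python, from station import bot, camrig, workorder gives the robot as it stands (bot), with the cameras (camrig) and the job (workorder).
- The arm moves only by the shell command python3 jog.py 'ROWS'. ROWS is a JSON list of rows, 1 to 5 of them, each of 5 numbers: the finger opening in mm, then dx, dy, dz in parts of the range, where 1.0 means 0.5 m, then a turn about the tool's z in normalised numbers (1 is 2 rad); each row is the pose to reach, as a shift and turn from the pose commanded when the command began, along the tool's axes at that moment; what a row does not reach only later rows make up. A row lasts 1/12 s, in which the tool goes at most 41.7 mm and 0.125 rad, less where a joint would pass 70% of its speed; a pose out of reach is approached as far as the arm can. The fingers move at their own pace and stop on an object; the grip force is fixed at half the most. Time passes only in rows, so rows that do not move let the fingers close. It prints the time, the measured TCP pose, the force, the opening and the grip force at its end. A shift or turn number past 1, either way, is cut back to 1. Input that does not fit is refused with a message, and nothing moves.
- bot.read_state(): the state, without advancing time (a new reading comes with each control period).
- camrig.snapshot(name): name is "scene" or "side" or "wrist"; returns the picture (384x512x3 uint8, blue, green, red); there is no depth.
- camrig.calibration(name): a dict with "fx", "fy", "cx", "cy" (pixels), "rvec" (rotation vector, rad) and "tvec" (3), from world to camera coordinates, as OpenCV has them. Camera axes: x right, y down, z forward; pixel columns grow to the right and rows downward; lengths in mm; the calibration is good to about 2 mm. The wrist camera is an equidistant fisheye: a pixel r from the principal point sees the ray r / f radians off the axis. A picture is of the moment at which its call begins: read the wrist's pose just before it. calibration takes no time and is no camera call; for the wrist camera it gives the pose at the moment of the call.
- workorder.finish_job(): hands the job in; it is judged then, once.
The state is a dict: "t": time; "joints": joint angles; "joint_velocities": joint speeds; "tau": joint torques, N m; "position": TCP position; "tool_rot": TCP orientation; "ft_force": force on the tool from outside, world axes, zero at the start; "moment": the same for the moment, N m; "finger_gap": finger opening in mm; "grasp_force": force on a finger pad.
Only numpy, scipy, OpenCV 4.12 (cv2) and the standard library are available. Lean on these libraries where they do the work, as an engineer would, in place of code of your own. Each camera call takes 0.05 s, during which the arm holds its last target. There are 200 camera calls.

### The job

A freshly glued peg strip lies in the clamping jig on the bench. First swing the standing hold-down arm over centre so that it drops with its foot onto the strip; then grip the ratchet clamp's trigger bar and pump it back and forth until the sprung pad meets the strip, pushes it up against the wooden stop and is pressed in by about 10 mm, without crushing the strip (never let the pad go in as far as 18 mm). Work the jaw only by its trigger, leave the caddy, mallet and saucer alone, and finish while still holding: trigger bar gripped between the fingers and pulled, so that the pressure stays on.

Things in the scene. Friction and masses are not known exactly. Their poses are not given: they have to be found in the camera images.
- jig: Fixed jig: plywood board (x -90..80, y -170..230 mm, 18 thick) on the bench, origin at bench height. Along its y: wooden stop at the -y end, strip between two low fences, sprung pad, jaw, and at +y the ratchet housing (two dark cheeks, x +-25, y 96..162, 90 mm high) with the trigger above it.
- hold_down_hinge (a point): Hinge of the hold-down arm, on the jig's -x side at jig (-55, -40, 75) mm; hinge axis along jig y, between two steel ears (to 84 mm high).
- trigger_pivot (a point): Pivot of the trigger, between the cheeks at jig (0, 126, 75) mm; axis along jig x.
- stop: Fixed wooden stop, 70 x 30 x 50 mm, at the -y end of the jig; origin under its centre at jig (0, -115, 18) mm; its face towards the strip is at jig y = -100 mm.
- strip: Loose brown wooden strip 50 (x) x 100 (y) x 30 (z) mm, 0.14 kg, with five steel pegs 8 mm thick standing 14 mm proud in a row at x = +15 mm; origin under its centre, on the jig board, 18 mm above the bench. It lies between the fences, a few mm short of the stop.
- hold_down (a joint): Angle (rad) of the hold-down arm: 0 = standing, leaning 0.35 back towards jig -x (the robot's side), where it rests; 0.35 = upright, the centre; beyond that it falls by itself, slowly, towards jig +x; about 1.92 = level, foot on the strip. Pushing it 75 mm from the hinge takes 1 to 3 N.
- foot: Rubber foot of the hold-down arm: 16 mm ball end, tip 27 mm off the arm's centre line, 52 mm from the hinge. The arm is a steel bar 12 x 16 mm (16 along the hinge axis), 115 mm long, with a 24 mm black ball knob centred 117 mm from the hinge. Origin on the arm's centre line, z outwards along the arm, x towards the foot's tip.
- trigger (a joint): Trigger angle (rad): 0 = released, leaning 0.225 towards the strip (jig -y); 0.45 = fully pulled, leaning 0.225 away (jig +y). A light spring returns it. Pulling drives the jaw forward 40 mm per rad (18 mm a full stroke); returning clicks back over 6 mm pitch ratchet pins and leaves the jaw there, so the first 0 to 6 mm of jaw motion of a stroke may be lost.
- trigger_bar: Black round cross bar on top of the trigger, 20 mm thick, 56 mm long along jig x, on a stem 12 (x) x 8 mm; 85 mm from the pivot, so 158 to 160 mm above the bench in its 38 mm swing along jig y. Origin at the bar's centre. Grip it from above, closing along jig y. Pulling takes 4 to 8 N free, about 11 N with the pad 10 mm in.
- jaw (a joint): Advance (m) of the ratchet jaw towards the strip, 0 to 0.080; starts at 0 to 0.020. Its friction (4 N) holds it where the pawl left it, but it slips back when the pad presses harder than that and the trigger is let go.
- jaw_plate: Dark steel jaw plate 44 x 8 x 28 mm; origin at the middle of its +y face, at jig (0, 88.5 - jaw advance, 33) mm. Not to be pushed directly.
- pad (a joint): How far (m) the sprung pad is pressed in towards the jaw plate: 0 = out, 0.024 = bottomed; spring 1.2 N per mm, so 10 mm means 12 N on the strip.
- pad_face: Black rubber pad 44 x 8 x 26 mm on two rods in front of the jaw plate; its front (-y) face is 40 mm ahead of the jaw plate's origin when out (jig y = 48.5 mm minus jaw advance plus pad travel) and 6 mm ahead of its own origin.
- caddy: Bystander: red plastic caddy 130 x 180 mm with a carrying handle 136 mm high and a grey release button, holding a few pegs; origin under its centre.
- mallet: Bystander: mallet with a black rubber head (60 mm thick, 90 mm long) and a wooden handle, 240 mm long, lying down; origin at bench height under the handle.
- saucer: Bystander: white ceramic saucer, 140 mm across, 20 mm high; origin under its centre.

How it is judged:
By the outcome, as a careful person would: the job done as asked, in the order asked, and still so for the second after the job is handed in, while the arm keeps its last pose, push and grip.
It also fails if it takes over 61 s, if anything falls off the work surface, if the arm or the gripper's body presses on something with over 40 N, if the wrist force passes 120 N, or if a joint passes its speed limit or range.

## Working session

There is one attempt and no reset: what is moved stays moved. The work goes in short steps, Python scripts to look and compute and a shell command to move; the robot and the scene stay as the last step left them, time stands still between calls to the robot, and variables do not carry over. Pictures are saved under pics/ and viewed, at most 10 in all, crops included, and the job is handed in when it is done.

```bash
mkdir -p pics; ls
python3 - <<'E'
from station import bot, camrig, workorder
import cv2,numpy as np
s=bot.read_state(); print(s['t'],s['position'],s['tool_rot'],s['ft_force'])
a=camrig.snapshot("scene");b=camrig.snapshot("side")
cv2.imwrite("pics/scene.png",a);cv2.imwrite("pics/side.png",b)
for n in("scene","side","wrist"):print(n,camrig.calibration(n))
E
```

```text
jog.py
pics
station.py
0.0 [5.49810048e+02 5.42680816e-03 3.03308256e+02] [-6.25391130e-04  7.07118598e-01  7.07094573e-01 -4.01406116e-04] [ 0.10773306 -0.27660979 -0.29485991]
scene {'fx': 488.65019464977433, 'fy': 488.65019464977433, 'cx': 260.9958451907376, 'cy': 191.25722317760923, 'rvec': array([ 1.03746365,  2.34747641, -1.13566977]), 'tvec': array([ 394.77482099, -160.19462455, 1891.80310598])}
side {'fx': 493.8060152318571, 'fy': 493.8060152318571, 'cx': 255.0876022647073, 'cy': 198.75416440388707, 'rvec': array([ 0.13369175, -2.64518815,  1.53913116]), 'tvec': array([ 556.59740352,  128.09122473, 1647.50867875])}
wrist {'fx': 297.3186396354542, 'fy': 297.3186396354542, 'cx': 255.5372830255519, 'cy': 189.0496955383256, 'rvec': array([-2.85061149e+00,  4.48871609e-04,  7.85220861e-04]), 'tvec': array([-549.1957299 ,  -38.87439028,  378.56193425])}
```

View pics/scene.png

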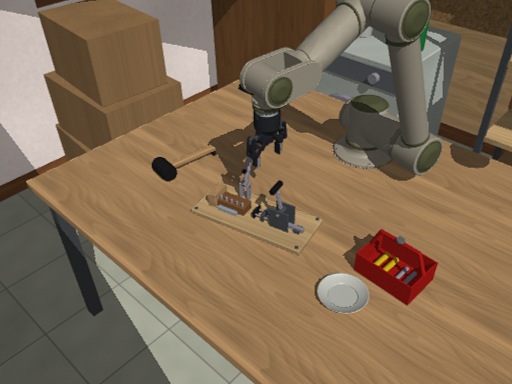

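View pics/side.png

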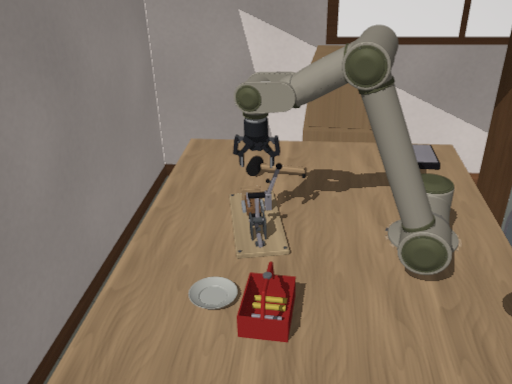

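Scene: the jig runs from about (193,210) to (320,240), with the hold-down standing near (246,180) and the trigger bar near (277,187). Side: the jig is at (230–285,195–252) and the bar at about (257,195). I'll enlarge the jig area and look through the wrist camera.

Run:
```python
from station import bot, camrig, workorder
import cv2,numpy as np
a=cv2.imread("pics/scene.png")[150:260,185:335];b=cv2.imread("pics/side.png")[155:265,215:315]
a=cv2.resize(a,None,fx=3,fy=3,interpolation=cv2.INTER_CUBIC);b=cv2.resize(b,None,fx=3,fy=3,interpolation=cv2.INTER_CUBIC)
cv2.imwrite("pics/ab.png",np.hstack([a,b]))
print(a.shape,camrig.calibration("wrist")["tvec"]);cv2.imwrite("pics/w0.png",camrig.snapshot("wrist"))
```

```text
(330, 450, 3) [-549.1957299   -38.87439028  378.56193425]
```

View pics/ab.png

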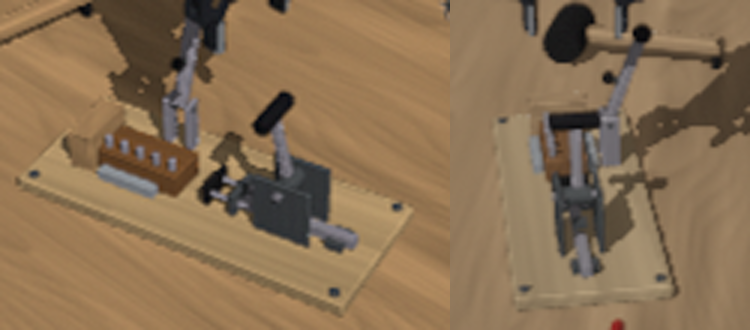

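View pics/w0.png

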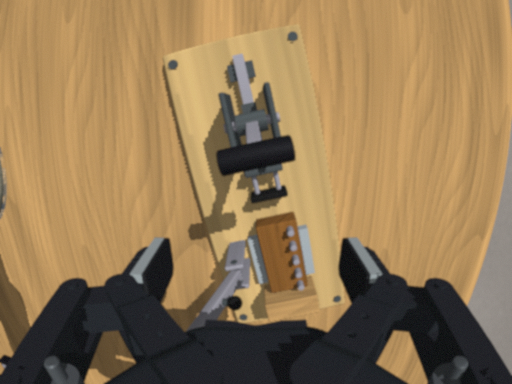

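Wrist view: board corners are at (164,56) and (298,26), bar ends at (219,161) and (293,149), and the hold-down knob at (235,302). In the enlargements, the scene bar centre is at (274,112) and the side one at (574,120); the side knob is at (642,33). Next I'll triangulate these and fit the jig pose.

```bash
cat > h.py <<'E'
import cv2,numpy as np
from station import bot, camrig, workorder
from scipy.optimize import least_squares
def proj(n,P,c=None):
    c=c or camrig.calibration(n);K=np.array([[c['fx'],0,c['cx']],[0,c['fy'],c['cy']],[0,0,1.]])
    P=np.asarray(P,float).reshape(-1,1,3);r,t=np.float64(c['rvec']),np.float64(c['tvec'])
    if n=='wrist': return cv2.fisheye.projectPoints(P,r,t,K,np.zeros(4))[0].reshape(-1,2)
    return cv2.projectPoints(P,r,t,K,None)[0].reshape(-1,2)
def tri(obs):
    """obs: list of (camera, pixel[, calib])"""
    f=lambda p:np.concatenate([proj(o[0],p,o[2] if len(o)>2 else None)[0]-o[1] for o in obs])
    r=least_squares(f,[550,100,100]);return r.x.round(1),r.fun.round(1)
def jig2w(J,p):
    c,s=np.cos(J[2]),np.sin(J[2]);return np.array([[c,-s,0],[s,c,0],[0,0,1]])@p+[J[0],J[1],0]
E
python3 - <<'E'
from h import *
S=lambda u,v:(185+u/3-.33,150+v/3-.33)
D=lambda u,v:(215+(u-450)/3-.33,155+v/3-.33)
print("bar",tri([("wrist",(256,155)),("scene",S(274,112)),("side",D(574,120))]))
print("knob",tri([("wrist",(235,302)),("side",D(642,33))]))
print("foot",tri([("scene",S(178,64)),("side",D(608,78))]))
C=[(-90,230,18),(80,230,18),(80,-170,18),(-90,-170,18)]
obs=[("wrist",0,(164,56)),("wrist",1,(298,26)),("scene",0,S(411,208)),("scene",1,S(338,303)),("scene",2,S(17,181)),
("side",0,D(672,288)),("side",1,D(518,298)),("side",2,D(497,116))]
f=lambda J:np.concatenate([proj(n,jig2w(J,np.array(C[i])+[0,0,J[3]]))[0]-p for n,i,p in obs])
r=least_squares(f,[560,100,.1,0]);print(r.x,r.fun.round(1))
J=r.x
for k,p in dict(bar=(0,126-85*np.sin(.225),75+85*np.cos(.225)),knob=(-55-117*np.sin(.35),-40,75+117*np.cos(.35)),hinge=(-55,-40,75)).items():print(k,jig2w(J,np.array(p)))
E
```

```text
bar (array([549.6,  32.9, 158.6]), array([-0.1, -0.1, -0.5, -0. ,  0.1, -0.1]))
knob (array([531.4, -73. , 193.8]), array([ -3.1,   1.2, -14. ,   4.9]))
foot (array([ 527.7, -121.7,  130.2]), array([ 0.,  0.,  0., -0.]))
[ 5.70982867e+02 -7.39993987e+01  2.08376645e-01 -5.06165671e+00] [-1.4  0.8  1.1 -0.1  0.6 -0.1  0.4  1.5 -0.2 -1.5  0.5  0.2 -1.3  0.9
 -0.5  0.8]
bar [548.84013098  30.72116192 157.8574991 ]
knob [ 486.19631304 -132.8115804   184.9066074 ]
hinge [ 525.44750259 -124.51207628   75.        ]
```

The manual's scale: shifts go in shares of 0.5 m and turns go in shares of 2 rad. Converting my numbers, -142 mm / 500 = -0.284, -108 mm / 500 = -0.216, 0.6 rad / 2 = 0.3.

```bash
python3 jog.py '[[0, -0.06, -0.044, 0, 0.06], [0, -0.12, -0.09, 0, 0.12], [0, -0.18, -0.136, 0, 0.18], [0, -0.232, -0.176, 0, 0.24], [0, -0.284, -0.216, 0, 0.3]]'
python3 jog.py '[[0, 0, 0, 0, 0.06], [0, 0, 0, 0, 0.12], [0, 0, 0, 0, 0.18], [0, 0, 0, 0, 0.24], [0, 0, 0, 0, 0.3]]'
python3 jog.py '[[0, 0, 0, 0, 0.06], [0, 0, 0, 0, 0.081], [0, 0, 0, 0, 0.081]]'
python3 - <<'E'
from h import *
from scipy.spatial.transform import Rotation as R
s=bot.read_state();q=s['tool_rot'];print(s['t'],s['position'],s['joints']);print(R.from_quat([*q[1:],q[0]]).as_matrix().round(3))
for n in("wrist","side"):cv2.imwrite(f"pics/{n}1.png",camrig.snapshot(n))
a=cv2.resize(cv2.imread("pics/side1.png")[130:270,200:330],None,fx=3,fy=3,interpolation=cv2.INTER_CUBIC)
b=cv2.imread("pics/wrist1.png")
J=[571,-74,.208]
for n,im,f in(("wrist",b,lambda p:p),("side",a,lambda p:((p[0]-200)*3+1,(p[1]-130)*3+1))):
  for P in((-55,-40,75),(-55-117*np.sin(.35),-40,75+117*np.cos(.35)),(0,107,158),(-90,230,18),(80,230,18),(80,-170,18),(-90,-170,18)):
    p=f(proj(n,jig2w(J,np.array(P,float)))[0]);cv2.drawMarker(im,(int(p[0]),int(p[1])),(0,0,255),0,8)
cv2.imwrite("pics/m1.png",np.hstack([cv2.copyMakeBorder(b,0,max(0,a.shape[0]-384),0,0,0)[:a.shape[0]],a])[:, :]); print(a.shape)
E
```

```text
t: 0.57
position: [440.7, -143.0, 303.8]
tool_rot: [-0.0, 0.886, 0.464, -0.0]
ft_force: [0.6, -0.3, 1.3]
finger_gap: 25.4
grasp_force: 0.0
t: 0.98
position: [441.8, -142.1, 303.8]
tool_rot: [-0.0, 0.983, 0.181, -0.0]
ft_force: [-0.1, -0.9, -0.1]
finger_gap: 0.6
grasp_force: 0.0
t: 1.23
position: [441.9, -141.9, 303.8]
tool_rot: [-0.0, 0.995, 0.103, -0.0]
ft_force: [-0.5, -0.7, -0.4]
finger_gap: -0.0
grasp_force: 0.0
1.2333 [ 441.90004727 -141.93611942  303.75119854] [-5.66725369e-01  2.30178270e-01  1.52136426e+00 -1.35247135e-05
  1.39055404e+00  7.96718711e-01]
[[ 0.979  0.206 -0.   ]
 [ 0.206 -0.979  0.   ]
 [-0.    -0.    -1.   ]]
(420, 390, 3)
```

```bash
python3 -c "
import cv2;a=cv2.imread('pics/m1.png');cv2.imwrite('pics/m1b.png',a[:,102:])"
```

```text
(no output)
```

View pics/m1b.png

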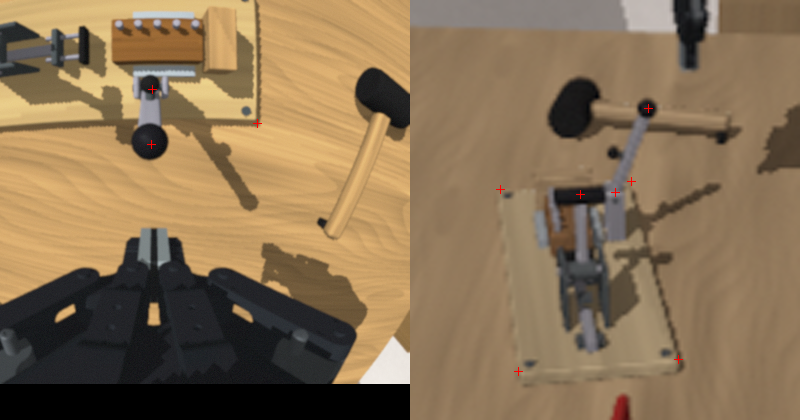

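The fitted jig pose matches both views: the knob, hinge, bar and corners all land on their markers, and the fingers point at the arm. I'll lower and push.

In the tool's units: 66 mm / 500 = 0.132, 33 mm / 500 = 0.066.

```bash
python3 jog.py '[[0, 0, 0, 0.066, 0], [0, 0, 0, 0.132, 0], [0, 0.02, 0, 0.132, 0], [0, 0.036, 0, 0.132, 0], [0, 0.048, 0, 0.132, 0]]'
python3 jog.py '[[0, 0.018, 0, 0, 0], [0, 0.036, 0, 0, 0], [0, 0.054, 0, 0, 0], [0, 0.072, 0, 0, 0], [0, 0.09, 0, 0, 0]]'
python3 jog.py '[[0, 0.016, 0, 0, 0], [0, 0.028, 0, 0, 0], [0, 0.04, 0, 0, 0], [0, 0.048, 0, 0, 0], [0, 0.048, 0, 0, 0]]'
python3 - <<'E'
from h import *
a=cv2.resize(camrig.snapshot("side")[130:270,200:330],None,fx=2,fy=2)
b=camrig.snapshot("wrist");a=cv2.copyMakeBorder(a,0,384-280,0,0,0);cv2.imwrite("pics/m2.png",np.hstack([b,a]))
E
```

```text
t: 1.75
position: [467.3, -137.2, 239.6]
tool_rot: [0.001, 0.995, 0.105, 0.001]
ft_force: [-2.9, -0.3, 3.1]
finger_gap: -0.0
grasp_force: 1.2
t: 2.17
position: [510.6, -127.4, 238.2]
tool_rot: [0.0, 0.995, 0.104, 0.0]
ft_force: [-0.6, -0.1, 0.0]
finger_gap: 0.0
grasp_force: 0.3
t: 2.58
position: [533.6, -122.6, 237.8]
tool_rot: [-0.0, 0.995, 0.104, 0.0]
ft_force: [-0.2, 0.8, -0.1]
finger_gap: 0.1
grasp_force: 0.0
```

View pics/m2.png

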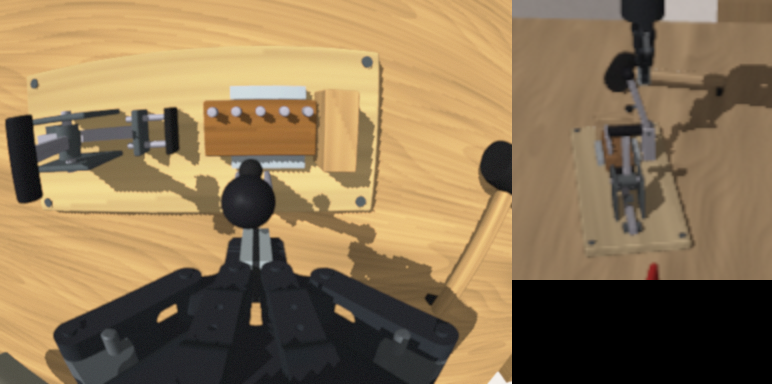

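The arm now leans toward +x (side: knob about (632,85), base about (648,140)), so it is past centre and falling. I'll rise and head for the bar, opening the fingers.

```bash
python3 jog.py '[[0, 0, 0, -0.04, 0], [0, 0, 0, -0.08, 0], [60, 0, 0, -0.12, 0], [60, 0, 0, -0.12, 0], [60, 0, 0, -0.12, 0]]'
python3 jog.py '[[60, 0, 0, 0, 0], [60, 0, 0, 0, 0], [60, 0, 0, 0, 0], [60, 0, 0, 0, 0], [60, 0, 0, 0, 0]]'
python3 - <<'E'
from h import *
a=cv2.resize(camrig.snapshot("side")[130:270,200:330],None,fx=2,fy=2)
b=camrig.snapshot("wrist");a=cv2.copyMakeBorder(a,0,384-280,0,0,0);cv2.imwrite("pics/m3.png",np.hstack([b,a]))
E
```

```text
t: 3.1
position: [532.8, -122.9, 298.7]
tool_rot: [0.001, 0.995, 0.104, 0.001]
ft_force: [-0.1, 0.5, -0.7]
finger_gap: 35.3
grasp_force: 0.0
t: 3.52
position: [532.9, -122.7, 297.5]
tool_rot: [-0.0, 0.995, 0.104, -0.0]
ft_force: [-0.2, -0.2, -0.2]
finger_gap: 60.1
grasp_force: 0.0
```

View pics/m3.png

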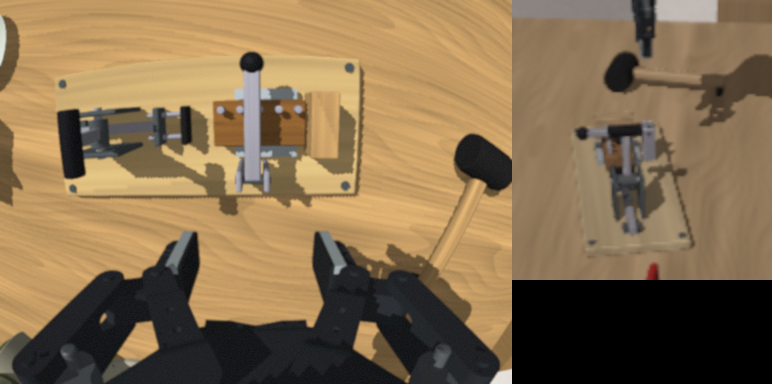

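The arm lies level with its foot on the strip (shaft from (252,185) to knob (251,62)). On to the bar.

In the tool's units: -148 mm / 500 = -0.296, -124 mm / 500 = -0.248.

```bash
python3 jog.py '[[60, 0.02, -0.062, 0, 0], [60, 0.04, -0.124, 0, 0], [60, 0.06, -0.186, 0, 0], [60, 0.08, -0.248, 0, 0], [60, 0.096, -0.296, 0, 0]]'
python3 jog.py '[[60, 0, 0, 0.04, 0], [60, 0, 0, 0.08, 0], [60, 0, 0, 0.12, 0], [60, 0, 0, 0.148, 0], [60, 0, 0, 0.17, 0]]' 
python3 jog.py '[[60, 0, 0, 0, 0], [60, 0, 0, 0, 0]]'
python3 - <<'E'
from h import *
b=camrig.snapshot("wrist");a=cv2.resize(camrig.snapshot("side")[150:250,215:300],None,fx=3,fy=3);a=cv2.copyMakeBorder(a,0,84,0,0,0)
cv2.imwrite("pics/m4.png",np.hstack([b,a]))
E
```

```text
t: 4.03
position: [549.1, 34.2, 298.0]
tool_rot: [-0.0, 0.995, 0.105, 0.0]
ft_force: [0.6, 0.4, -0.5]
finger_gap: 59.8
grasp_force: 0.0
t: 4.45
position: [548.9, 32.2, 211.5]
tool_rot: [-0.0, 0.995, 0.104, -0.001]
ft_force: [0.4, -0.8, 0.3]
finger_gap: 60.1
grasp_force: 0.0
t: 4.62
position: [549.3, 32.0, 212.9]
tool_rot: [-0.0, 0.995, 0.104, -0.0]
ft_force: [-0.3, -0.4, 0.7]
finger_gap: 59.8
grasp_force: 0.0
```

View pics/m4.png

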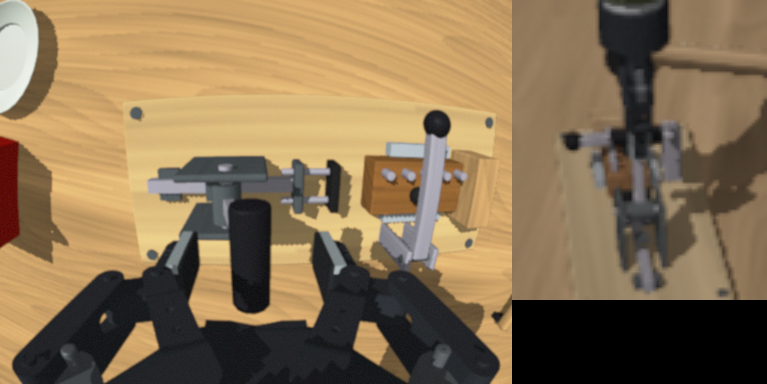

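The bar stands between the open fingers, and the pad (front edge about (340,185)) and strip (front edge about (366,185)) are both in view. I'll grip and set up a numeric jaw, pad and strip readout.

```bash
python3 jog.py '[[0, 0, 0, 0, 0], [0, 0, 0, 0, 0], [0, 0, 0, 0, 0], [0, 0, 0, 0, 0], [0, 0, 0, 0, 0]]'
cat > prof.py <<'E'
from h import *
import sys
J=[571,-74,.208]
def prof(im,c,x,z,ys):
    P=np.array([jig2w(J,np.array([x,y,z])) for y in ys]);p=proj("wrist",P,c).astype(np.float32)
    return cv2.remap(im,p[:,0].reshape(-1,1),p[:,1].reshape(-1,1),cv2.INTER_LINEAR)[:,0].astype(int)
def look(n):
    c=camrig.calibration("wrist");im=camrig.snapshot("wrist");cv2.imwrite(f"pics/{n}.png",im);return im,c
E
python3 - <<'E'
from prof import *
im,c=look("g0");ys=np.arange(90,-106,-2.)
for x in(0,-12,18):
  print(x);print(*[f"{int(y)}:{q[0]},{q[2]}" for y,q in zip(ys,prof(im,c,x,46,ys))])
E
```

```text
t: 5.13
position: [549.0, 33.5, 213.8]
tool_rot: [-0.002, 0.995, 0.105, 0.001]
ft_force: [-2.6, 9.3, 6.5]
finger_gap: 17.8
grasp_force: 58.4
0
90:96,103 88:93,102 86:96,104 84:95,103 82:97,104 80:96,104 78:94,100 76:71,68 74:48,44 72:52,46 70:61,54 68:81,76 66:70,104 64:70,122 62:70,120 60:70,121 58:71,121 56:69,121 54:82,144 52:129,224 50:131,226 48:93,162 46:34,39 44:32,33 42:34,36 40:37,37 38:37,35 36:38,49 34:63,111 32:73,124 30:72,124 28:72,124 26:90,160 24:128,223 22:132,228 20:132,228 18:133,229 16:128,226 14:74,153 12:43,120 10:45,123 8:42,121 6:44,126 4:53,149 2:55,156 0:55,154 -2:54,153 -4:55,153 -6:52,152 -8:54,154 -10:53,153 -12:51,152 -14:53,153 -16:55,154 -18:52,153 -20:54,152 -22:52,151 -24:53,152 -26:54,153 -28:54,152 -30:53,152 -32:54,153 -34:48,138 -36:36,82 -38:35,39 -40:38,39 -42:39,40 -44:48,46 -46:111,106 -48:144,137 -50:149,142 -52:168,159 -54:191,181 -56:194,184 -58:188,177 -60:187,179 -62:188,179 -64:188,179 -66:186,178 -68:187,177 -70:157,164 -72:88,155 -74:55,157 -76:54,157 -78:54,157 -80:55,156 -82:55,157 -84:53,156 -86:54,155 -88:56,157 -90:56,159 -92:54,
[... 1494 characters left out ...]
4 16:132,229 14:75,156 12:42,121 10:41,120 8:45,130 6:46,128 4:50,147 2:55,161 0:52,157 -2:82,154 -4:149,150 -6:167,158 -8:168,160 -10:167,159 -12:167,164 -14:145,162 -16:89,160 -18:58,163 -20:58,166 -22:82,160 -24:142,151 -26:161,153 -28:166,157 -30:165,157 -32:170,164 -34:169,169 -36:144,169 -38:84,164 -40:56,164 -42:76,161 -44:131,146 -46:146,139 -48:145,139 -50:145,138 -52:170,161 -54:195,185 -56:195,186 -58:191,181 -60:189,180 -62:192,185 -64:189,181 -66:189,180 -68:187,179 -70:171,163 -72:163,155 -74:173,164 -76:177,172 -78:169,175 -80:127,170 -82:78,159 -84:109,144 -86:145,141 -88:157,148 -90:161,154 -92:165,157 -94:168,159 -96:175,167 -98:180,176 -100:171,179 -102:135,176 -104:96,170
```

Readout, in jig y: pad front 35 (jaw about 13.5), strip front 3.5, strip rear −96.5 (3.5 mm short of the stop). The jaw therefore needs about 45 mm more. First stroke:

```bash
cat >> prof.py <<'E'
def edges(n):
    im,c=look(n);s=.25;ys=np.arange(90,-30,-s)
    R=prof(im,c,-12,46,ys)
    r=cv2.GaussianBlur(R[:,2].astype(np.float32).reshape(-1,1),(1,3),0)[:,0]
    o=R[:,2]-R[:,0]  # brownness
    # pad: longest run with r<80 & low chroma ; plate: grey low chroma run before it
    dark=(r<75)&(o<25);lab=cv2.connectedComponents(dark.astype(np.uint8).reshape(-1,1),connectivity=4)[1][:,0]
    k=max(range(1,lab.max()+1),key=lambda i:(lab==i).sum());i=np.where(lab==k)[0]
    gap=np.where((o<25)&(ys>ys[i[0]]+2)&(ys<ys[i[0]]+40))[0]
    print("pad back/front",ys[i[0]],ys[i[-1]],"plate back/front",ys[gap[0]] if len(gap) else None,ys[gap[-1]] if len(gap) else None)
    ss=prof(im,c,-12,48,np.arange(20,-115,-1.));print("strip R:",*ss[:32,2],"| end",*ss[105:125,2])
    s=bot.read_state();print(s['t'],s['ft_force'].round(1),s['finger_gap'].round(1))
E
python3 -c "
from prof import *;edges('g1')"
python3 jog.py '[[0, 0, -0.016, -0.002, 0], [0, 0, -0.032, -0.004, 0], [0, 0, -0.048, -0.004, 0], [0, 0, -0.062, -0.002, 0], [0, 0, -0.072, 0, 0]]'
python3 jog.py '[[0, 0, 0, 0, 0], [0, 0, 0, 0, 0]]'
python3 -c "
from prof import *;edges('g2')"
python3 jog.py '[[0, 0, 0.018, -0.002, 0], [0, 0, 0.036, -0.004, 0], [0, 0, 0.054, -0.002, 0], [0, 0, 0.072, 0, 0], [0, 0, 0.072, 0, 0]]'
python3 jog.py '[[0, 0, 0, 0, 0]]'
python3 -c "
from prof import *;edges('g3')"
```

```text
pad back/front 46.25 35.25 plate back/front 76.0 66.25
strip R: 227 228 228 227 223 201 160 127 113 110 114 118 124 125 127 139 154 157 154 154 154 154 153 154 152 154 154 153 153 153 153 153 | end 154 154 152 152 153 154 153 152 150 153 159 166 170 173 175 175 176 177 178 176
t: 5.65
position: [542.4, 65.8, 215.2]
tool_rot: [0.003, 0.995, 0.104, 0.002]
ft_force: [-4.5, -15.2, 16.9]
finger_gap: 17.7
grasp_force: 63.7
t: 5.82
position: [542.4, 66.7, 214.6]
tool_rot: [0.001, 0.995, 0.105, 0.002]
ft_force: [-0.6, -4.3, 9.0]
finger_gap: 18.0
grasp_force: 63.7
pad back/front 35.25 20.5 plate back/front 64.75 51.5
strip R: 109 115 109 105 107 111 110 111 113 115 117 120 122 123 127 140 151 154 154 152 151 151 152 151 151 152 151 151 152 151 150 150 | end 151 151 151 151 151 151 151 150 149 152 156 162 167 171 172 174 175 175 174 173
t: 6.28
position: [549.5, 33.3, 214.9]
tool_rot: [-0.002, 0.995, 0.104, 0.002]
ft_force: [-3.2, 12.7, 13.7]
finger_gap: 17.8
grasp_force: 62.0
t: 6.37
position: [549.5, 33.5, 214.9]
tool_rot: [-0.002, 0.995, 0.104, 0.002]
ft_force: [-2.9, 10.8, 14.2]
finger_gap
[... 589 characters left out ...]
                                     ^^^^^^^^^^^^^^^^^^^^^
AttributeError: 'float' object has no attribute 'round'
Traceback (most recent call last):
  File "prof.py", line 20, in edges
    s=bot.read_state();print(s['t'],s['ft_force'].round(1),s['finger_gap'].round(1))
                                                           ^^^^^^^^^^^^^^^^^^^^^
AttributeError: 'float' object has no attribute 'round'
Traceback (most recent call last):
  File "prof.py", line 20, in edges
    s=bot.read_state();print(s['t'],s['ft_force'].round(1),s['finger_gap'].round(1))
                                                           ^^^^^^^^^^^^^^^^^^^^^
AttributeError: 'float' object has no attribute 'round'
```

In the tool's units: -37 mm / 500 = -0.074, -32 mm / 500 = -0.064.

```bash
sed -i "s/,s\['finger_gap'\].round(1))/,s['finger_gap'],s['position'])/" prof.py
python3 jog.py '[[0, 0, -0.016, -0.006, 0], [0, 0, -0.032, -0.008, 0], [0, 0, -0.048, -0.008, 0], [0, 0, -0.064, -0.006, 0], [0, 0, -0.074, -0.004, 0]]'
python3 jog.py '[[0, 0, 0, 0, 0], [0, 0, 0, 0, 0]]'
python3 -c "
from prof import *;edges('g4')"
python3 jog.py '[[0, 0, 0.018, -0.002, 0], [0, 0, 0.036, -0.004, 0], [0, 0, 0.054, -0.002, 0], [0, 0, 0.072, 0, 0], [0, 0, 0.072, 0, 0]]'
python3 jog.py '[[0, 0, 0, 0, 0]]'
python3 -c "
from prof import *;edges('g5')"
```

```text
t: 6.83
position: [542.2, 66.9, 217.1]
tool_rot: [0.003, 0.995, 0.104, 0.002]
ft_force: [3.9, -8.7, -8.2]
finger_gap: 18.1
grasp_force: 60.8
t: 7.0
position: [542.1, 67.7, 216.5]
tool_rot: [0.002, 0.995, 0.105, 0.002]
ft_force: [-1.0, -5.2, 9.4]
finger_gap: 18.2
grasp_force: 63.1
pad back/front 23.0 8.5 plate back/front 53.75 38.75
strip R: 30 30 31 32 34 36 37 36 35 39 46 69 99 116 128 142 151 155 155 153 152 153 151 152 151 151 151 151 150 151 152 150 | end 150 150 150 150 151 150 148 147 146 147 155 162 167 169 171 172 173 174 173 172
7.05 [-0.4 -5.1  9.3] 18.00456176344249 [542.1692916   67.64131391 216.56680879]
t: 7.47
position: [549.5, 34.0, 216.0]
tool_rot: [-0.002, 0.995, 0.104, 0.001]
ft_force: [0.5, 8.9, 6.8]
finger_gap: 18.2
grasp_force: 62.2
t: 7.55
position: [549.4, 34.2, 216.0]
tool_rot: [-0.001, 0.995, 0.104, 0.001]
ft_force: [0.6, 7.6, 6.9]
finger_gap: 17.7
grasp_force: 62.2
pad back/front 20.25 8.25 plate back/front 50.75 38.75
strip R: 66 36 31 30 32 37 38 38 36 32 34 53 84 113 127 140 152 156 154 153 153 153 153 153 153 153 153 152 152 152 153 154 | end 153 153 153 153 153 152 152 151 147 148 154 163 169 171 173 174 176 177 178 177
7.6 [0.7 6.9 6.6] 17.85332059582986 [549.42140511  34.24183602 216.06023075]
```

In the tool's units: -39 mm / 500 = -0.078, -32 mm / 500 = -0.064.

```bash
python3 jog.py '[[0, 0, -0.016, -0.002, 0], [0, 0, -0.032, -0.004, 0], [0, 0, -0.048, -0.004, 0], [0, 0, -0.064, -0.004, 0], [0, 0, -0.078, -0.002, 0]]'
python3 jog.py '[[0, 0, 0, 0, 0], [0, 0, 0, 0, 0]]'
python3 -c "
from prof import *;edges('g6')"
```

```text
t: 8.02
position: [542.0, 69.2, 219.0]
tool_rot: [0.004, 0.995, 0.104, 0.003]
ft_force: [-4.3, -17.8, 23.2]
finger_gap: 18.2
grasp_force: 62.8
t: 8.18
position: [542.0, 70.0, 219.1]
tool_rot: [0.003, 0.995, 0.104, 0.003]
ft_force: [-3.1, -8.2, 19.5]
finger_gap: 18.0
grasp_force: 61.5
pad back/front 18.75 3.75 plate back/front 41.75 26.25
strip R: 114 87 56 37 29 27 30 31 33 35 36 37 35 35 39 55 87 119 141 152 154 151 150 150 152 149 150 151 150 150 150 151 | end 148 148 149 148 148 150 149 148 148 148 147 148 151 160 167 171 172 173 174 174
8.2333 [-3.2 -8.1 19.5] 17.643732458403086 [542.04572723  69.93486616 219.12296214]
```

```bash
cat >> prof.py <<'E'
def crop(n): return cv2.resize(cv2.imread(f"pics/{n}.png")[140:250,280:480],None,fx=3,fy=3,interpolation=cv2.INTER_CUBIC)
E
python3 - <<'E'
from prof import *
a=cv2.imread("pics/g4.png")[150:240,262:500];b=cv2.imread("pics/g6.png")[150:240,262:500]
cv2.imwrite("pics/v9.png",np.vstack([cv2.resize(q,None,fx=3.3,fy=3.3,interpolation=cv2.INTER_CUBIC) for q in(a,b)]))
E
```

```text
(no output)
```

View pics/v9.png

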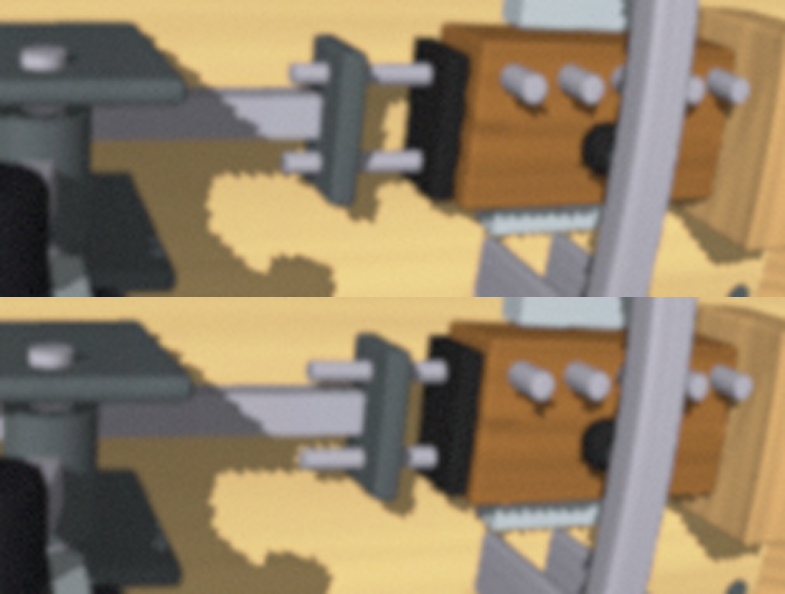

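Bottom view: the strip is now against the stop and the plate-to-pad gap has shrunk from 97 to about 72 px, so the pad is roughly 7 mm in with the trigger nearly at its end. One more stroke is needed. I'll release, regrip a bit lower, then pull in stages.

In the tool's units: 37 mm / 500 = 0.074, 36 mm / 500 = 0.072.

```bash
python3 jog.py '[[0, 0, 0.018, -0.002, 0], [0, 0, 0.036, -0.002, 0], [0, 0, 0.054, -0.002, 0], [0, 0, 0.072, 0, 0], [0, 0, 0.074, 0.002, 0]]'
python3 jog.py '[[40, 0, 0, 0, 0], [40, 0, 0, 0, 0], [40, 0, -0.002, 0.004, 0], [40, 0, -0.002, 0.004, 0]]'
python3 jog.py '[[0, 0, 0, 0, 0], [0, 0, 0, 0, 0], [0, 0, 0, 0, 0], [0, 0, 0, -0.004, 0], [0, 0, 0, -0.004, 0]]'
python3 -c "
from prof import *;edges('g7')"
```

```text
t: 8.65
position: [550.0, 34.4, 217.2]
tool_rot: [0.0, 0.995, 0.104, 0.003]
ft_force: [-0.3, 2.7, 21.4]
finger_gap: 18.1
grasp_force: 64.2
t: 8.98
position: [548.1, 36.2, 212.4]
tool_rot: [-0.0, 0.995, 0.104, -0.001]
ft_force: [0.1, -0.8, 0.6]
finger_gap: 40.3
grasp_force: 0.0
t: 9.4
position: [548.3, 36.3, 213.2]
tool_rot: [-0.001, 0.995, 0.104, -0.001]
ft_force: [4.5, 1.7, -14.4]
finger_gap: 18.2
grasp_force: 60.8
pad back/front 15.75 3.75 plate back/front 44.0 31.5
strip R: 163 170 153 118 74 46 31 30 32 32 36 38 39 36 37 45 77 119 145 157 157 156 155 155 153 154 154 156 155 154 153 154 | end 152 151 151 152 152 153 152 152 152 152 151 151 154 164 170 174 176 177 177 176
9.45 [  4.5   1.1 -14.4] 18.339271125502275 [548.2944446   36.25472548 213.20932505]
```

In the tool's units: -20 mm / 500 = -0.04, -17 mm / 500 = -0.034.

```bash
python3 jog.py '[[0, 0, -0.012, 0, 0], [0, 0, -0.024, 0, 0], [0, 0, -0.034, 0, 0], [0, 0, -0.04, 0, 0], [0, 0, -0.04, 0, 0]]'
python3 -c "
from prof import *;edges('g8')"
```

```text
t: 9.87
position: [544.5, 53.7, 216.5]
tool_rot: [0.003, 0.995, 0.104, 0.001]
ft_force: [-4.8, -12.5, 10.7]
finger_gap: 18.2
grasp_force: 60.7
pad back/front 17.5 3.75 plate back/front 42.75 28.25
strip R: 166 134 98 65 43 30 25 30 33 34 36 37 36 35 36 50 80 118 145 155 154 154 152 152 152 152 151 151 152 152 152 151 | end 151 152 151 150 151 151 151 152 150 150 152 154 158 164 168 171 175 176 176 175
9.9167 [ -4.9 -12.1  10.1] 18.283250623291337 [544.50746563  53.63226271 216.52508961]
```

In the tool's units: -8 mm / 500 = -0.016, -7 mm / 500 = -0.014.

```bash
python3 jog.py '[[0, 0, -0.008, 0, 0], [0, 0, -0.014, 0, 0], [0, 0, -0.016, 0, 0], [0, 0, -0.016, 0, 0], [0, 0, -0.016, 0, 0]]'
python3 -c "
from prof import *;edges('g9')"
```

```text
t: 10.33
position: [543.0, 60.7, 216.9]
tool_rot: [0.004, 0.995, 0.104, 0.001]
ft_force: [-5.0, -16.1, 12.9]
finger_gap: 18.0
grasp_force: 60.1
pad back/front 18.75 3.75 plate back/front 40.25 24.75
strip R: 93 75 59 48 35 28 27 28 33 33 37 36 38 36 38 54 84 118 142 153 156 151 151 151 151 152 151 151 152 153 153 151 | end 151 150 149 151 150 150 149 149 150 149 149 149 154 160 166 170 173 176 175 174
10.3833 [ -5.7 -15.7  12.7] 17.959112770251874 [542.9770261   60.70329671 216.89282693]
```

```bash
python3 jog.py '[[0, 0, 0, 0, 0], [0, 0, 0, 0, 0], [0, 0, 0, 0, 0], [0, 0, 0, 0, 0], [0, 0, 0, 0, 0]]'
python3 - <<'E'
from prof import *
edges('g10')
a=cv2.imread("pics/g4.png")[150:240,262:500];b=cv2.imread("pics/g10.png")[150:240,262:500]
cv2.imwrite("pics/v10.png",np.vstack([cv2.resize(q,None,fx=3.3,fy=3.3,interpolation=cv2.INTER_CUBIC) for q in(a,b)]))
E
```

```text
t: 10.8
position: [543.0, 60.7, 216.9]
tool_rot: [0.004, 0.995, 0.104, 0.001]
ft_force: [-5.5, -15.6, 12.9]
finger_gap: 18.0
grasp_force: 60.1
pad back/front 18.75 3.75 plate back/front 40.25 24.75
strip R: 91 75 59 46 34 30 24 30 31 37 36 37 36 33 36 55 85 118 142 153 155 153 151 151 151 153 152 152 152 152 153 153 | end 150 151 151 149 149 150 151 151 150 150 149 148 152 158 166 170 174 175 175 175
10.85 [ -5.8 -15.9  12.3] 17.953696133652063 [542.96660297  60.70988774 216.87396229]
```

View pics/v10.png

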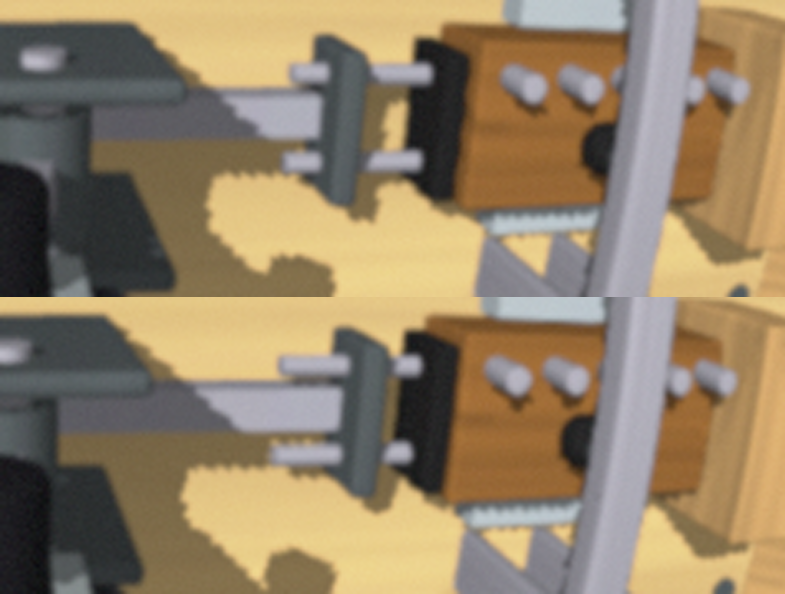

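The pad is about 10 mm in: the plate-to-pad gap is 67 px against 97, and the rod stubs are 58 px against 27. The strip is on the stop, the foot is on the strip, and the readings are steady. Handing in.

```bash
python3 -c "
from station import bot, camrig, workorder
print(workorder.finish_job())"
```

```text
the job is handed in; nothing more can be done
None
```

The job is handed in, with no verdict shown: the hold-down's foot is on the strip, the strip is against the stop, the pad is pressed in about 10 mm by the camera, and the trigger is gripped and pulled.

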